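# Set the food warmer one click up and start it

### The job

With a fingertip on top of the warmer's knurled wheel, roll it away from the warmer's front edge by exactly one click, from off to the middle setting (the wheel's white line ends at the top), then press the round start button beside it all the way down and let it go. Only push with the fingers: do not lift or shove the warmer, and leave the dabbas, the tiffin and the pickle pot standing where they are.

Things in the scene. Friction and masses are not known exactly. Their poses are not given: they have to be found in the camera images.
- warmer: White electric food warmer, a loose box 220 (x) x 200 (y) x 55 mm high, 2-3 kg, on rubber feet in a wooden tray (floor 8 mm, rim 26 mm above the trolley). Origin: centre of its underside; x points from its front edge (robot side) to its back, y left, z up. A 132 mm steel hotplate is on its back half, top 59.5 mm up; the flat front ledge, 55 mm up, carries the wheel (left) and start button (right).
- dial_top (a point): Highest point of the knurled black wheel (fixed to the warmer, its axes), at x -75, y +45, z +69 mm from the warmer's origin. Wheel 52 mm in diameter, 24 mm wide, axle level along the warmer's y, 26 mm below this point; 14 mm stands out of the ledge, 46 mm long along x. Turn it by pressing a fingertip on top with 4 to 8 N and dragging along the warmer's +x.
- dial (a joint): Wheel turn, rad; grows as its top rolls along the warmer's +x. Detents: 0 off (start), 0.70 warm (middle, the goal), 1.40 hot. One click is 18 mm at the rim, resists with up to 2 N, tips over at 0.35 rad (9 mm), then springs to the middle; the next tips over at 1.05 rad (27 mm). White line: 40 deg to the front of the top at off, at the top at warm; three pips beside the wheel mark the settings.
- start_top (a point): Centre of the top of the round grey start button, 26 mm in diameter, standing 8 mm out of the ledge, at x -75, y -50, z +63 mm from the warmer's origin. Pressed straight down.
- start (a joint): Start button's travel in m: 0 released, 0.006 fully down. It springs back; fully down takes about 5 N.
- dabba_plate: Small round steel dabba, 69 mm diameter, 46 mm high, loose, standing on the hotplate. Origin: centre of its underside. Leave it.
- dabba_tray: The same steel dabba, standing on the tray to the left of the warmer. Origin: centre of its underside. Leave it.
- tiffin: Tall blue plastic tiffin with three tiers, 109 mm diameter, 194 mm high, loose, standing on the tray to the right of the warmer. Origin: centre of its underside. Leave it.
- pot: White ceramic pickle pot with a blue lid, 84 mm diameter, 84 mm high, loose, standing on the tray to the left of the warmer, in front of or behind the dabba there. Origin: centre of its underside. Leave it.
Not all that is in view belongs to the job. Leave any red look-alike of the dabba_plate alone. Several things have the shape of the pot; the one meant has the colours described above.

How it is judged (in metres and radians):
On the way, in this order (a step that is already met when the one before it is completed fails the run):
1. the wheel is in its middle detent (value of joint dial between 0.55 and 0.85 rad), for 0.2 s.
2. the start button is pressed down (all of step 1 and value of joint start above 0.0045 m), for 0.05 s.
At the end, for the whole second after the job is handed in: The wheel rests in its middle detent (0.70 rad, within 0.15), the start button has been pressed at least 4.5 mm after that and is released, the warmer is within 20 mm of where it stood and level, and both dabbas, the tiffin and the pot stand within 20 mm of where they stood (all of step 1 and velocity of joint dial between -0.1 and 0.1 rad/s and value of joint start below 0.0015 m and linear speed of warmer below 0.02 m/s and not (distance of warmer from where it was at the start of the episode above 0.02 m or angle between warmer's own z axis and vertical above 0.08 rad) and not (distance of any of tiffin, pot, dabba_plate, dabba_tray from where it was at the start of the episode above 0.02 m or angle between any of tiffin, pot, dabba_plate, dabba_tray's own z axis and vertical above 0.25 rad)); the robot touches nothing.
It fails at once if the wheel is rolled past the middle setting towards hot (value of joint dial above 1.05 rad).
It fails at once if the start button is pressed while the wheel is still off (value of joint start above 0.0045 m and value of joint dial below 0.3 rad).
It fails at once if the warmer is lifted, tipped or shoved more than 20 mm (distance of warmer from where it was at the start of the episode above 0.02 m or angle between warmer's own z axis and vertical above 0.08 rad).
It fails at once if a dabba, the tiffin or the pot is lifted, moved more than 20 mm or tipped (distance of any of tiffin, pot, dabba_plate, dabba_tray from where it was at the start of the episode above 0.02 m or angle between any of tiffin, pot, dabba_plate, dabba_tray's own z axis and vertical above 0.25 rad).
It also fails if it takes over 38 s, if anything falls off the work surface, if the arm or the gripper's body presses on something with over 40 N, if the wrist force passes 120 N, or if a joint passes its speed limit or range.

### The arm

A 6-joint arm with a two-finger parallel gripper is mounted at the origin on the work surface. World frame = base frame: x ahead of the robot, y to its left, z up, the work surface at z = 0. Lengths are in mm, angles in rad, forces in N, time in s.
With the tool pointing down it reaches from about 275 to 1000 mm from the base axis. Payload 8.4 kg.
Tool frame: the origin (TCP) lies between the finger pads; the fingertips stand r.finger_overhang ahead of it and the grasp point (between the pads) is the TCP (r.finger_overhang is the distance from the TCP to the fingertips, in mm); z points along the fingers, y is the line along which they close (so a half turn about z gives the same grasp; the last joint's range is limited). The gripper opens to 85 mm and grips with 20 to 120 N. Pads are 22 mm wide; open, the fingers measure 114 mm over their backs; the gripper's body (76 mm by 85 mm) begins 54 mm behind the grasp point. The pads swing forward as they close: fully open they stand 13 mm farther back than shut.
Start: joints at [-1.134, 0.353, 1.633, -0, 1.155, -0.002], TCP at [265.532, -565.792, 250.281] pointing down, gripper open.
Joint ranges: [-2.63, 2.63], [-0.92, 2.1], [0.06, 2.66], [-1.3, 4.44], [0, 2.69], [-3.02, 3.02]. Speed limits (rad/s): [2.22, 2.22, 2.79, 3.14, 3.14, 3.14].

### API

Orientations are given as [roll, pitch, yaw] about the fixed x, y, z axes, in that order (R = Rz(yaw) Ry(pitch) Rx(roll)).
In Python, from rig import r, cams, sign_off gives the robot as it stands.
- The arm moves only by the shell command python3 -m crank 'ROWS' [FORCE]. ROWS is JSON, a list of rows, each a list of 7 numbers: the shift along the tool's x, y, z in m, then the turn, a rotation vector about the tool's x, y, z in rad, then the closure, from 0 (fully open) to 1 (shut). In form: [[dx, dy, dz, ax, ay, az, gripper], ...]. A call has 1 to 5 rows; each row is the pose to reach, as a shift and turn from the pose commanded when the call began, along the tool's axes at that moment; what a row does not reach only later rows make up. A row lasts 1/10 s, in which the tool goes at most 50 mm and 8.59 degrees, less where a joint would pass 70% of its speed; a pose out of reach is approached as far as the arm can. A call with a gripper value outside its range is refused whole. The fingers move at their own pace and stop on an object; FORCE is the grip in N (left out, the last holds). Time passes only in rows, so rows that repeat a pose let the fingers close. It gives the time, the measured TCP pose, the force, the opening and the grip force at its end, in the units of the state.
- r.sense(): the state, without advancing time (a new reading comes with each control period).
- cams.grab_frame(name): name is "side" or "top"; returns a dict with "image" (420x560x3 uint8, red, green, blue), "fx", "fy", "cx", "cy" (pixels), "D" ([k1, k2, p1, p2, k3] as OpenCV has them; the pictures are not rectified), "position" and "orientation" of the camera in the world. Camera axes: x right, y down, z forward; pixel columns grow to the right and rows downward; lengths in mm; the calibration is good to about 2 mm. A picture is of the moment at which its call begins. There is no depth.
- sign_off(): hands the job in; it is judged then, once.
The state is a dict: "clock": time; "qpos": joint angles; "qvel": joint speeds; "joint_efforts": joint torques, N m; "eef_pos": TCP position; "tcp_rot": TCP orientation; "contact_force": force on the tool from outside, world axes, zero at the start; "wrist_torque": the same for the moment, N m; "opening": opening from 0.0 (shut) to 1.0 (fully open); "grasp_force": force on a finger pad.
Only numpy, scipy, OpenCV 4.12 (cv2) and the standard library are available. Lean on these libraries where they do the work, as an engineer would, in place of code of your own. Each camera call takes 0.05 s, during which the arm holds its last target. There are 200 camera calls.

## Working session

There is one attempt and no reset: what is moved stays moved. The work goes in short steps, Python scripts to look and compute and a shell command to move; the robot and the scene stay as the last step left them, time stands still between calls to the robot, and variables do not carry over. Pictures are saved under pics/ and viewed, at most 10 in all, crops included, and the job is handed in when it is done.

```bash
ls; mkdir -p pics; python3 - <<'E'
from rig import r,cams
import cv2,numpy as np
for n in("top","side"):
    f=cams.grab_frame(n); cv2.imwrite(f"pics/{n}0.png",f["image"][:,:,::-1])
    print(n,{k:(np.round(v,4).tolist() if not isinstance(v,float) else round(v,2)) for k,v in f.items() if k!="image"})
s=r.sense(); print(s["clock"],s["eef_pos"],s["tcp_rot"],r.finger_overhang)
E
```

```text
pics
top {'fx': 512.35, 'fy': 512.35, 'cx': 288.99, 'cy': 206.82, 'D': [-0.1076, 0.0, 0.0, 0.0, 0.0], 'position': [339.7441, 15.392, 1120.8412], 'orientation': [-2.9539, -0.0066, -1.5703]}
side {'fx': 471.83, 'fy': 471.83, 'cx': 274.84, 'cy': 208.09, 'D': [-0.0288, 0.0, 0.0, 0.0, 0.0], 'position': [468.9977, -808.923, 584.9941], 'orientation': [-2.1279, 0.002, -0.0776]}
0.1 [ 265.36354985 -565.42010528  249.62731881] [-3.14033816e+00  4.25600202e-06  4.38783432e-01] 19.0
```

View pics/top0.png

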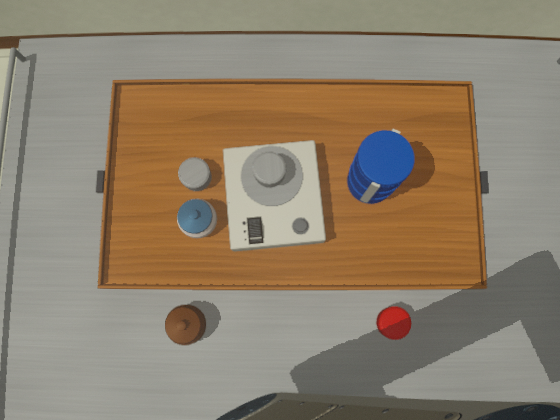

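View pics/side0.png

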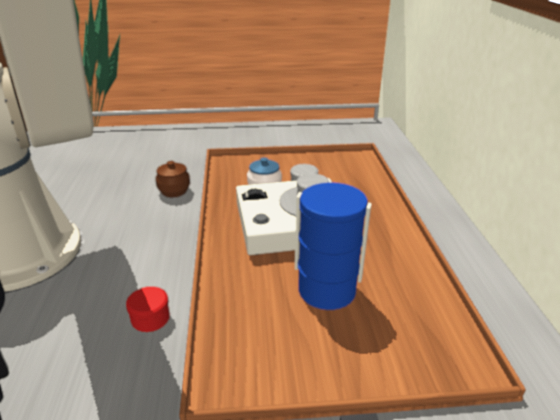

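The top view shows the warmer with corners near (223,148), (315,141), (325,242) and (231,249). The wheel is at (255,230), the start button at (300,226) and dabba_plate at (269,168). The pot could be the white one with a blue lid at (197,217) or the brown one at (184,325); the blue-lidded one fits. The red dabba at (394,323) is a decoy. The side view agrees: wheel (255,194), button (261,218).

```bash
cat > h.py <<'E'
import cv2,numpy as np
from scipy.spatial.transform import Rotation as R
def K(f): return np.array([[f["fx"],0,f["cx"]],[0,f["fy"],f["cy"]],[0,0,1.]])
def Rc(f): return R.from_euler("xyz",f["orientation"]).as_matrix()
def plane(f,px,z):
    u=cv2.undistortPoints(np.array(px,float).reshape(-1,1,2),K(f),np.array(f["D"],float))[:,0]
    d=np.c_[u,np.ones(len(u))]@Rc(f).T; p=np.array(f["position"],float)
    return p+d*((z-p[2])/d[:,2])[:,None]
def proj(f,P):
    Rm=Rc(f).T; return cv2.projectPoints(np.array(P,float).reshape(-1,1,3),cv2.Rodrigues(Rm)[0],-Rm@np.array(f["position"],float),K(f),np.array(f["D"],float))[0][:,0]
E
python3 - <<'E'
from rig import r,cams
from h import *
f=cams.grab_frame("top"); im=f["image"]; hsv=cv2.cvtColor(im,cv2.COLOR_RGB2HSV)
x0,y0,x1,y1=210,130,340,260
m=np.zeros(im.shape[:2],np.uint8)
m[y0:y1,x0:x1]=((hsv[...,1]<50)&(hsv[...,2]>180))[y0:y1,x0:x1]
c=max(cv2.findContours(m,0,2)[0],key=cv2.contourArea)
q=cv2.boxPoints(cv2.minAreaRect(c)); print("box",q.round(1).tolist())
W=plane(f,q,63); print(W.round(1).tolist(), W.mean(0).round(1),np.linalg.norm(np.diff(W,axis=0),axis=1).round(1))
d=np.zeros_like(m); d[y0:y1,x0:x1]=(hsv[...,2]<130)[y0:y1,x0:x1]
n,l,s,cc=cv2.connectedComponentsWithStats(d)
for i in range(1,n):
    if s[i][4]>20: print(s[i].tolist(),cc[i].round(1),plane(f,cc[i],71).round(1)[0])
crop=cv2.resize(im[130:260,150:340],None,fx=4,fy=4,interpolation=cv2.INTER_CUBIC)
cv2.imwrite("pics/crop1.png",crop[:,:,::-1])
E
```

```text
box [[221.3000030517578, 149.10000610351562], [314.5, 140.1999969482422], [323.8999938964844, 239.39999389648438], [230.8000030517578, 248.3000030517578]]
[[666.8, 154.2, 63.0], [687.1, -46.4, 63.0], [471.8, -64.1, 63.0], [453.0, 129.1, 63.0]] [569.7  43.2  63. ] [201.6 216.  194.1]
[233, 143, 103, 108, 1061] [318.9 198.8] [556.3 -54.   71. ]
[256, 153, 40, 35, 416] [283.1 172. ] [614.  21.  71.]
[210, 160, 13, 28, 254] [214.5 173.3] [611.1 166.2  71. ]
[210, 199, 18, 38, 521] [217.5 216. ] [519.4 157.4  71. ]
[247, 217, 17, 27, 370] [255.  229.7] [490.9  78.9  71. ]
[293, 218, 16, 16, 197] [300.1 225.6] [499.4 -14.6  71. ]
```

View pics/crop1.png

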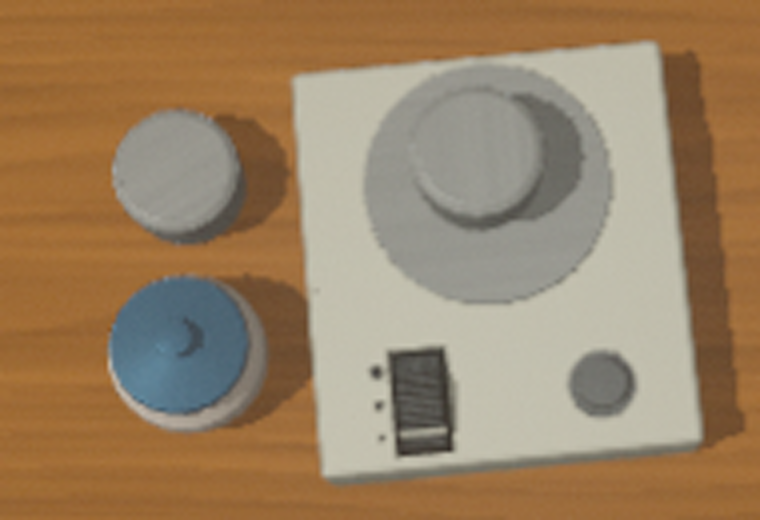

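```bash
python3 -m crank '[[0.031,-0.033,0,0,0,0,1],[0.063,-0.065,0,0,0,0,1],[0.094,-0.098,0,0,0,0,1],[0.126,-0.131,0,0,0,0,1],[0.157,-0.163,0,0,0,0,1]]' 60
python3 -m crank '[[0.031,-0.033,0,0,0,0,1],[0.063,-0.065,0,0,0,0,1],[0.094,-0.098,0,0,0,0,1],[0.126,-0.131,0,0,0,0,1],[0.157,-0.163,0,0,0,0,1]]'
python3 -m crank '[[0.031,-0.033,0,0,0,0,1],[0.063,-0.065,0,0,0,0,1],[0.094,-0.098,0,0,0,0,1],[0.126,-0.131,0,0,0,0,1],[0.157,-0.163,0,0,0,0,1]]'
python3 -m crank '[[0,0,0,0,0,0.115,1],[0,0,0,0,0,0.23,1],[0,0,0,0,0,0.344,1],[0,0,0,0,0,0.344,1],[0,0,0,0,0,0.344,1]]'
```

```text
clock: 0.65
eef_pos: [338.5, -349.7, 250.1]
tcp_rot: [-3.141, -0.0, 0.438]
contact_force: [0.9, 0.2, 1.1]
opening: 0.143
grasp_force: 0.0
clock: 1.15
eef_pos: [411.4, -135.4, 250.4]
tcp_rot: [3.141, -0.0, 0.439]
contact_force: [1.1, 0.0, 0.6]
opening: 0.002
grasp_force: 0.0
clock: 1.65
eef_pos: [484.4, 79.0, 250.3]
tcp_rot: [3.141, -0.0, 0.439]
contact_force: [1.0, -1.1, 0.1]
opening: 0.001
grasp_force: 0.0
clock: 2.15
eef_pos: [484.0, 76.9, 250.2]
tcp_rot: [3.142, 0.0, 0.098]
contact_force: [-0.1, 0.1, 0.5]
opening: 0.004
grasp_force: 0.0
```

```bash
python3 -m crank '[[0,0,0.035,0,0,0,1],[0,0,0.07,0,0,0,1],[0,0,0.105,0,0,0,1],[0,0,0.13,0,0,0,1],[0,0,0.13,0,0,0,1]]'
python3 - <<'E'
from rig import r,cams
from h import *
s=r.sense(); p=s["eef_pos"]; print(p,s["contact_force"])
f=cams.grab_frame("side"); g=cams.grab_frame("top")
print("side px tip",proj(f,[p[0],p[1],p[2]-19]),"dial",proj(f,[[491,79,77],[499.4,-14.6,71]]).round(1).tolist())
print("top",proj(g,[p[0],p[1],p[2]-19]))
a=cv2.resize(f["image"][100:260,190:360],None,fx=3,fy=3,interpolation=2)
cv2.imwrite("pics/s1.png",a[:,:,::-1])
E
```

```text
clock: 2.65
eef_pos: [481.8, 76.5, 117.5]
tcp_rot: [3.141, 0.006, 0.097]
contact_force: [-0.1, -0.3, 0.2]
opening: 0.001
grasp_force: 0.0
[481.83520028  76.46142783 117.49979044] [-0.05321111 -0.27176782  0.2330215 ]
side px tip [[249.16768742 182.68986895]] dial [[253.7, 190.7], [259.8, 216.2]]
top [[255.33834313 232.16387897]]
```

View pics/s1.png

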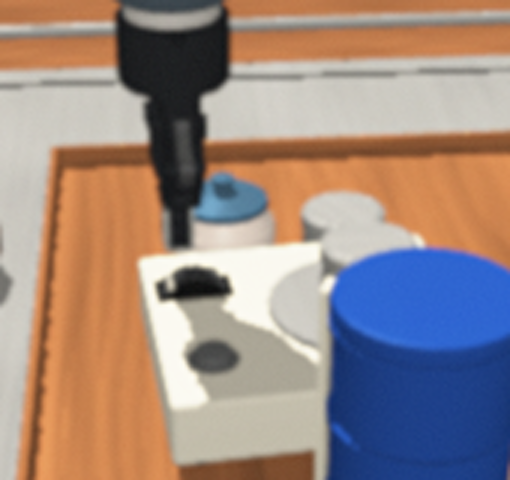

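The side view shows the shut fingertip at about (250,183), as projected. It is just in front of and above the wheel, whose top is at (255,189). I'll go down gently.

```bash
python3 -m crank '[[0.001,-0.001,0.008,0,0,0,1],[0.001,-0.001,0.015,0,0,0,1],[0.001,-0.001,0.018,0,0,0,1],[0.001,-0.001,0.018,0,0,0,1]]'
python3 -m crank '[[0,0,0.001,0,0,0,1],[0,0,0.001,0,0,0,1]]'
```

```text
clock: 3.15
eef_pos: [484.9, 78.1, 102.1]
tcp_rot: [3.142, 0.0, 0.095]
contact_force: [-0.6, 0.9, 0.7]
opening: -0.004
grasp_force: 0.0
clock: 3.35
eef_pos: [485.2, 78.1, 101.4]
tcp_rot: [-3.142, -0.0, 0.095]
contact_force: [0.7, 0.8, -0.0]
opening: -0.0
grasp_force: 0.0
```

```bash
python3 -m crank '[[-0.002,0,0.002,0,0,0,1],[-0.002,0,0.003,0,0,0,1],[-0.002,0,0.003,0,0,0,1]]'
python3 -m crank '[[0,0,0.001,0,0,0,1],[0,0,0.001,0,0,0,1]]'
python3 -m crank '[[0,0,0.001,0,0,0,1],[0,0,0.001,0,0,0,1]]'
```

```text
clock: 3.65
eef_pos: [482.9, 77.9, 98.1]
tcp_rot: [-3.142, 0.0, 0.095]
contact_force: [-0.6, -0.2, -0.3]
opening: -0.003
grasp_force: 0.0
clock: 3.85
eef_pos: [483.1, 77.9, 97.2]
tcp_rot: [3.142, 0.0, 0.095]
contact_force: [-0.6, 0.1, 0.7]
opening: 0.003
grasp_force: 0.0
clock: 4.05
eef_pos: [483.0, 77.9, 96.2]
tcp_rot: [-3.142, 0.0, 0.095]
contact_force: [0.0, -0.7, -0.1]
opening: -0.001
grasp_force: 0.0
```

```bash
python3 -m crank '[[0,0,0.0005,0,0,0,1],[0,0,0.0005,0,0,0,1]]'
python3 -m crank '[[0,0,0.0005,0,0,0,1],[0,0,0.0005,0,0,0,1]]'
python3 -m crank '[[0,0,0.0005,0,0,0,1],[0,0,0.0005,0,0,0,1]]'
```

```text
clock: 4.25
eef_pos: [483.2, 77.9, 95.9]
tcp_rot: [-3.142, -0.0, 0.095]
contact_force: [-0.6, 0.0, 2.8]
opening: -0.002
grasp_force: 1.4
clock: 4.45
eef_pos: [483.3, 77.9, 95.8]
tcp_rot: [-3.142, -0.001, 0.095]
contact_force: [-1.5, -0.6, 7.9]
opening: -0.001
grasp_force: 4.1
clock: 4.65
eef_pos: [483.4, 78.0, 95.6]
tcp_rot: [-3.142, -0.001, 0.095]
contact_force: [-3.2, -0.4, 12.5]
opening: -0.003
grasp_force: 6.7
```

Contact is at tip height of about 77 mm. I'll ease to about 6 N, then drag in small steps.

```bash
python3 -m crank '[[0,0,-0.0006,0,0,0,1],[0,0,-0.0006,0,0,0,1]]'
python3 -m crank '[[0.001,0,0,0,0,0,1],[0.002,0,0,0,0,0,1],[0.003,0,0,0,0,0,1],[0.004,0,0,0,0,0,1],[0.004,0,0,0,0,0,1]]'
```

```text
clock: 4.85
eef_pos: [483.3, 77.9, 95.8]
tcp_rot: [-3.142, -0.001, 0.095]
contact_force: [-1.9, -0.2, 6.8]
opening: -0.004
grasp_force: 3.9
clock: 5.35
eef_pos: [486.7, 78.3, 95.9]
tcp_rot: [-3.142, 0.0, 0.095]
contact_force: [-1.3, -0.0, 6.6]
opening: 0.002
grasp_force: 3.3
```

```bash
python3 -m crank '[[0.001,0,0,0,0,0,1],[0.002,0,0,0,0,0,1],[0.003,0,0,0,0,0,1],[0.004,0,0,0,0,0,1],[0.004,0,0,0,0,0,1]]'
python3 - <<'E'
from rig import r,cams
from h import *
f=cams.grab_frame("top"); g=cams.grab_frame("side")
a=cv2.resize(f["image"][190:260,210:340],(520,280),interpolation=2); b=cv2.resize(g["image"][160:230,220:350],(520,280),interpolation=2)
cv2.imwrite("pics/d1.png",np.vstack([a,b])[:,:,::-1])
E
```

```text
clock: 5.85
eef_pos: [491.9, 78.7, 95.9]
tcp_rot: [-3.142, -0.002, 0.095]
contact_force: [0.0, 0.2, 6.9]
opening: 0.003
grasp_force: 3.5
```

View pics/d1.png

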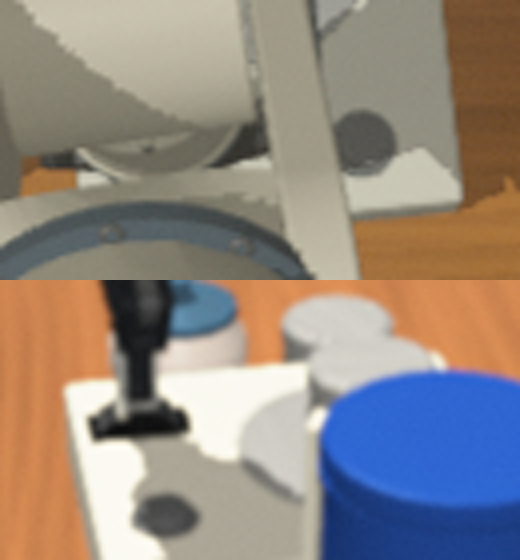

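The arm hides the wheel in the top view, and the side view shows the tip on the wheel. The drag force fell from -1.9 N to 0 at about 8.6 mm, which fits the tip-over point. Carrying on.

```bash
python3 -m crank '[[0.001,0,0,0,0,0,1],[0.002,0,0,0,0,0,1],[0.003,0,0,0,0,0,1],[0.003,0,0,0,0,0,1]]'
python3 -m crank '[[0.001,0,0,0,0,0,1],[0.002,0,0,0,0,0,1],[0.003,0,0,0,0,0,1],[0.003,0,0,0,0,0,1]]'
```

```text
clock: 6.35
eef_pos: [495.1, 79.1, 95.9]
tcp_rot: [-3.142, -0.002, 0.095]
contact_force: [0.7, 0.4, 5.9]
opening: -0.0
grasp_force: 3.2
clock: 6.75
eef_pos: [498.2, 79.4, 95.9]
tcp_rot: [-3.141, -0.002, 0.095]
contact_force: [1.9, -0.0, 6.7]
opening: 0.002
grasp_force: 2.9
```

Now the wheel pulls the finger forward (+1.9 N), so the click has tipped over. I'll go 2 mm more, lift, and look.

```bash
python3 -m crank '[[0.001,0,0,0,0,0,1],[0.002,0,0,0,0,0,1],[0.002,0,0,0,0,0,1]]'
python3 -m crank '[[0,0,-0.01,0,0,0,1],[0,0,-0.03,0,0,0,1],[0,0,-0.05,0,0,0,1],[0,0.03,-0.05,0,0,0,1],[0,0.06,-0.05,0,0,0,1]]'
python3 -m crank '[[0,0.035,0,0,0,0,1],[0,0.035,0,0,0,0,1]]'
python3 - <<'E'
from rig import r,cams
from h import *
print(r.sense()["eef_pos"])
f=cams.grab_frame("top"); g=cams.grab_frame("side")
a=cv2.resize(f["image"][190:260,210:340],(520,280),interpolation=2); b=cv2.resize(g["image"][160:230,220:350],(520,280),interpolation=2)
cv2.imwrite("pics/d2.png",np.vstack([a,b])[:,:,::-1])
E
```

```text
clock: 7.05
eef_pos: [500.2, 79.6, 95.9]
tcp_rot: [-3.141, -0.002, 0.095]
contact_force: [1.3, 1.0, 5.3]
opening: 0.002
grasp_force: 2.4
clock: 7.55
eef_pos: [504.8, 19.5, 146.5]
tcp_rot: [-3.142, -0.001, 0.097]
contact_force: [-0.6, 0.6, 0.0]
opening: 0.002
grasp_force: 0.0
clock: 7.75
eef_pos: [507.9, -18.0, 145.8]
tcp_rot: [3.141, 0.0, 0.093]
contact_force: [-0.1, 0.3, 0.0]
opening: -0.001
grasp_force: 0.0
[507.90365409 -18.01731839 145.82904778]
```

View pics/d2.png

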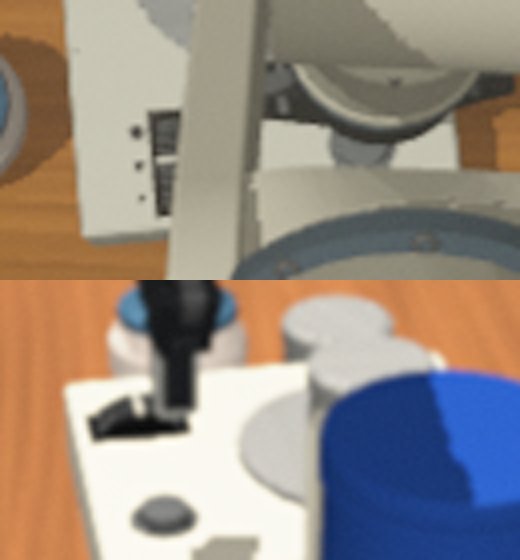

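The white line now ends at the top, level with the middle pip (top crop (165,165)), and the warmer has not moved. Next, the start button.

```bash
python3 -m crank '[[-0.008,-0.004,0.015,0,0,0,1],[-0.008,-0.004,0.03,0,0,0,1],[-0.008,-0.004,0.045,0,0,0,1],[-0.008,-0.004,0.052,0,0,0,1],[-0.008,-0.004,0.052,0,0,0,1]]'
python3 -m crank '[[0,0,0.002,0,0,0,1],[0,0,0.004,0,0,0,1],[0,0,0.006,0,0,0,1],[0,0,0.006,0,0,0,1]]'
```

```text
clock: 8.35
eef_pos: [498.8, -11.2, 92.7]
tcp_rot: [-3.141, 0.002, 0.096]
contact_force: [0.1, 0.1, 0.5]
opening: -0.003
grasp_force: 0.0
clock: 8.75
eef_pos: [500.1, -11.8, 87.7]
tcp_rot: [-3.141, -0.001, 0.095]
contact_force: [0.3, 2.2, 1.6]
opening: -0.003
grasp_force: 1.2
```

```bash
python3 -m crank '[[0,0,0.001,0,0,0,1],[0,0,0.002,0,0,0,1],[0,0,0.002,0,0,0,1]]'
python3 -m crank '[[0,0,0.001,0,0,0,1],[0,0,0.001,0,0,0,1]]'
python3 -m crank '[[0,0,0.001,0,0,0,1],[0,0,0.001,0,0,0,1]]'
```

```text
clock: 9.05
eef_pos: [500.1, -11.9, 85.6]
tcp_rot: [-3.142, -0.001, 0.095]
contact_force: [0.6, 2.9, 3.9]
opening: -0.001
grasp_force: 1.9
clock: 9.25
eef_pos: [500.1, -11.9, 84.5]
tcp_rot: [-3.142, -0.001, 0.095]
contact_force: [2.3, 2.5, 4.2]
opening: 0.001
grasp_force: 2.2
clock: 9.45
eef_pos: [500.1, -11.9, 83.9]
tcp_rot: [-3.142, -0.001, 0.095]
contact_force: [0.9, 3.7, 10.8]
opening: 0.003
grasp_force: 5.2
```

The force jumped to 10.8 N at TCP z of about 84, so the button is bottomed. Releasing and checking.

```bash
python3 -m crank '[[0,0,-0.01,0,0,0,1],[0,0,-0.04,0,0,0,1],[0,0,-0.08,0,0,0,1],[0,0,-0.12,0,0,0,1],[0,0,-0.16,0,0,0,1]]'
python3 -m crank '[[-0.04,0.03,0,0,0,0,1],[-0.08,0.06,0,0,0,0,1],[-0.12,0.09,0,0,0,0,1],[-0.12,0.13,0,0,0,0,1],[-0.12,0.17,0,0,0,0,1]]'
python3 -m crank '[[0,0.045,0,0,0,0,1],[0,0.09,0,0,0,0,1],[0,0.13,0,0,0,0,1],[0,0.13,0,0,0,0,1],[0,0.13,0,0,0,0,1]]'
python3 - <<'E'
from rig import r,cams
from h import *
f=cams.grab_frame("top"); g=cams.grab_frame("side"); t0=cv2.imread("pics/top0.png")[:,:,::-1]
c=lambda i:cv2.resize(i[130:260,150:340],(570,390),interpolation=2)[:300]
cv2.imwrite("pics/e.png",np.vstack([cv2.resize(f["image"][130:260,150:340],(438,300),interpolation=2),cv2.resize(t0[130:260,150:340],(438,300),interpolation=2)])[:,:,::-1])
print(r.sense()["eef_pos"],r.sense()["contact_force"])
E
```

```text
clock: 9.95
eef_pos: [498.4, -12.3, 244.6]
tcp_rot: [3.141, 0.002, 0.095]
contact_force: [0.8, 0.5, 0.6]
opening: -0.006
grasp_force: 0.0
clock: 10.45
eef_pos: [394.3, -193.7, 243.6]
tcp_rot: [3.142, 0.001, 0.095]
contact_force: [1.1, 0.3, 0.8]
opening: -0.003
grasp_force: 0.0
clock: 10.95
eef_pos: [407.5, -322.2, 242.7]
tcp_rot: [-3.14, 0.002, 0.093]
contact_force: [0.7, 0.5, -0.4]
opening: 0.0
grasp_force: 0.0
[ 407.78445052 -320.9586721   242.92910313] [ 0.82229292 -0.01147523  0.64548818]
```

View pics/e.png

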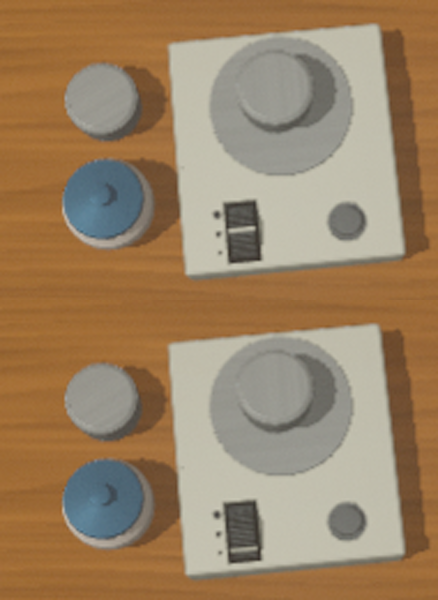

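After (upper half) against before (lower half): the white line sits at the middle pip (240,231), the button at (346,221) is back up, and nothing else has moved. Handing in.

```bash
python3 -c "
from rig import sign_off
print(sign_off())"
```

```text
the job is handed in; nothing more can be done
None
```

I rolled the wheel one click to the middle setting, pressed the start button until it bottomed out and let it go, and in the final picture the warmer, pot and both dabbas hadn't moved; the arm kept well clear of the tiffin, but I didn't recheck it, and the hand-in returned no verdict.

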